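# Set a cup and charge the portion filler

## Task

Take the top cup off the nested pile of steel cups and stand it on the drip tray, upright under the mouth of the portion filler's spout, and let go of it. Only then draw the filler's spring-loaded rod out by its upright T handle until the second of the rod's three ring marks is level with the face of the gland nut, and hold it there: the job finishes with the robot still holding the rod out against its spring. Leave the other cups and the things on the bench where they are.

Things in the scene. Friction and masses are not known exactly. Their poses are not given: they have to be found in the camera images.
- top_cup: plain slim steel cup at the top of the pile, open upward, slightly tapered: 72 mm tall, 60 mm across the rim, 46 mm across the foot; about 90 g. Origin at the centre of its underside, z up. It stands loosely inside the cup below, 2 mm above that cup's underside, so only its top 14 mm shows above that cup's 66 mm rim; lift it straight up 60 mm or more to clear
- cup_middle: plain steel cup below the top cup, 66 mm across the rim, 60 mm tall; origin at the centre of its underside. It is nested in the bottom cup, its underside about 31 mm above that of the bottom cup. It stays
- cup_bottom: bottom cup of the pile, the same kind as the middle one (66 mm across the rim, 60 mm tall), standing on the bench; origin at the centre of its underside. It stays
- filler: stainless bench portion filler, fixed. Own y runs along the barrel: spout and drip tray at +y, draw rod at -y; origin on the bench. Drip tray: flat grid 104 x 112 mm, rimless, top 14 mm up, from y = 128 to 240 mm. Valve block with a 100 mm wide lidded hopper (top 236 mm up) at y = 70 mm. Barrel 56 mm thick, its axis 112 mm up; gland nut's face at y = -133 mm
- spout_mouth (a point): centre of the spout's downward mouth: 190 mm along the filler's +y, 95 mm above the bench, 9 mm above the rim of a cup on the tray. The 15 mm spout tube comes level from the filler, its top 121 mm up. A cup held from above by its rim slides in level from the filler's +y side, fingers closing along the filler's x, so that the tube passes between them under the palm
- draw_rod (a joint): m drawn out along the filler's -y: 0 home (the start), 0.075 at the stop. The 12 mm steel rod has three dark ring marks 3 mm wide, hidden inside when home, level with the gland nut's face at 0.027, 0.045 (the second) and 0.063. The inner spring pulls it home with about 6 N at the start, 13 N at the second mark, 17 N at the stop, and about 1 N friction; let go, it runs home
- handle_grip (a point): point to grip on the rod's T handle, an upright black round bar 18 mm thick and 100 mm tall at the rod's outer end: on the bar's axis, 34 mm above the rod's axis, 22 mm below the bar's top, 146 mm above the bench. Moves with the rod. When home the bar's axis is 55 mm from the gland nut's face
- timer: wind-up kitchen timer, 66 mm across, 42 mm tall, loose bystander; origin at the centre of its underside
- thermometer: probe thermometer lying on the bench left of the cups and timer, 198 mm long, 17 mm tall, loose bystander; origin under its middle, length along its y
- label_roll: roll of labels standing flat, 72 mm across, 43 mm tall, loose bystander; origin at the centre of its underside
Mind the look-alikes: they are no part of the job. Leave any blue look-alike of the cup_middle alone.

How it is judged:
By the outcome, as a careful person would: the job done as asked, in the order asked, and still so for the second after the job is handed in, while the arm keeps its last pose, push and grip.
It also fails if it takes over 64 s, if anything falls off the work surface, if the arm or the gripper's body presses on something with over 40 N, if the wrist force passes 120 N, or if a joint passes its speed limit or range.

## Robot

A 6-joint arm with a two-finger parallel gripper is mounted at the origin on the work surface; the furniture and walls round the work are solid. World frame = base frame: x ahead of the robot, y to its left, z up, the work surface at z = 0. Lengths are in m, angles in rad, forces in N, time in s.
With the tool pointing down it reaches from about 0.3 to 0.875 m from the base axis. Payload 4.2 kg.
Tool frame: the origin (TCP) lies midway between the tips of the shut fingers; the grasp point (between the pads) lies 19 mm behind it; y points along the fingers, x is the direction in which the jaws open and shut, and the axes are right-handed (so a half turn about y gives the same grasp; the last joint's range is limited). The gripper opens to 85 mm and grips with 20 to 120 N. Pads are 22 mm wide; open, the fingers measure 114 mm over their backs; the gripper's body (76 mm by 85 mm) begins 54 mm behind the grasp point. The pads swing forward as they close: fully open they stand 13 mm farther back than shut.
Start: joints at [1.143, 0.32, 1.565, -0, 1.257, -0.02], TCP at [0.228, 0.528, 0.203] pointing down, gripper open.
Joint ranges: [-3.11, 3.11], [-0.84, 2.01], [0.21, 2.61], [-1.34, 4.49], [0.05, 2.63], [-2.56, 2.56]. Speed limits (rad/s): [2.57, 2.57, 3.14, 3.14, 3.14, 3.14].

## Interface

Orientations are given as a rotation vector (axis times angle).
In Python, from plant import bot gives the robot as it stands.
- The arm moves only by the shell command python3 -m crank 'ROWS' [FORCE]. ROWS is a JSON object of lists of equal length, an entry for each row: "delta_pos": the shift along the tool's x, y, z in units of 40 mm (1.0 is 40 mm), a list of three; "roll": the turn about the tool's y in rad; "fingers": the closure, from -1 (fully open) to 1 (shut). In form: {"delta_pos": [[x, y, z], ...], "roll": [roll, ...], "fingers": [fingers, ...]}. A call has 1 to 20 rows; each row shifts and turns the commanded pose from where the row before left it, along the tool's axes as they then stand; what a row does not reach is not made up. A row lasts 1/8 s, in which the tool goes at most 62.5 mm and 10.7 degrees, less where a joint would pass 70% of its speed; a pose out of reach is approached as far as the arm can. A call is refused whole if a number of a shift passes 1 or a number of a turn 0.188, either way. A call with a gripper value outside its range is refused whole. The fingers move at their own pace and stop on an object; FORCE is the grip in N (left out, the last holds). Time passes only in rows, so rows that do not move let the fingers close. It gives the time, the measured TCP pose, the force and the opening at its end, in the units of the state.
- bot.state(): the state, without advancing time (a new reading comes with each control period).
- bot.snapshot(name): name is "scene" or "top"; returns a dict with "frame" (400x640x3 uint8, red, green, blue), "depth" (400x640 float32, m along the optical axis (not along the pixel's ray), 0 where there is no reading), "fov_y" (degrees; the focal length in pixels is half the picture's height over the tangent of half this angle, whatever the lens; pixels are square), "cx", "cy" (the principal point, pixels), "rvec" (rotation vector, rad) and "tvec" (3), from world to camera coordinates, as OpenCV has them. Camera axes: x right, y down, z forward; pixel columns grow to the right and rows downward; lengths in m; the calibration is good to about 2 mm. A picture is of the moment at which its call begins.
- bot.hand_in(): hands the job in, once; it reports no verdict.
The state is a dict: "time": time; "qpos": joint angles; "qvel": joint speeds; "joint_torque": joint torques, N m; "eef_pos": TCP position; "eef_rot": TCP orientation; "force": force on the tool from outside, world axes, zero at the start; "moment": the same for the moment, N m; "width": finger opening in m.
Only numpy, scipy, OpenCV 4.12 (cv2) and the standard library are available. Lean on these libraries where they do the work, as an engineer would, in place of code of your own. Each camera call takes 0.05 s, during which the arm holds its last target. There are 200 camera calls.

## Working session

There is one attempt and no reset: what is moved stays moved. The work goes in short steps, Python scripts to look and compute and a shell command to move; the robot and the scene stay as the last step left them, time stands still between calls to the robot, and variables do not carry over. Pictures are saved under pics/ and viewed, about 8 in all and at most 12, crops included, and the job is handed in when it is done.

```bash
ls; mkdir -p pics; cat > h.py <<'E'
import numpy as np, cv2
from scipy.spatial.transform import Rotation as R
from plant import bot
def snap(n, save=None):
    s=bot.snapshot(n); s['R']=cv2.Rodrigues(np.array(s['rvec'],float))[0]; s['t']=np.array(s['tvec'],float).ravel()
    s['f']=200/np.tan(np.radians(s['fov_y'])/2)
    if save: cv2.imwrite('pics/'+save, s['frame'][:,:,::-1])
    return s
def cloud(s):
    v,u=np.mgrid[0:400,0:640]; d=s['depth']
    c=np.stack([(u-s['cx'])/s['f']*d,(v-s['cy'])/s['f']*d,d],-1)
    w=(c-s['t'])@s['R']; w[d==0]=np.nan; return w
def ray(s,u,v,z):
    o=-s['R'].T@s['t']; r=s['R'].T@np.array([(u-s['cx'])/s['f'],(v-s['cy'])/s['f'],1]); return o+r*(z-o[2])/r[2]
def proj(s,p):
    c=s['R']@np.array(p)+s['t']; return c[:2]/c[2]*s['f']+[s['cx'],s['cy']]
E
python3 - <<'E'
from h import *
for n in('scene','top'):
    s=snap(n,n+'1.png'); np.savez('/tmp/%s1.npz'%n,**s); print(n,-s['R'].T@s['t'],s['R'][2],s['f'])
print(bot.state())
E
```

```text
pics
scene [-0.211055   -0.76883962  0.6199847 ] [ 0.5326227   0.71169764 -0.45803878] 410.68355218767664
top [0.30237401 0.04195482 1.39037845] [ 0.08749802 -0.01772318 -0.99600702] 470.54616417139556
{'time': 0.1, 'qpos': array([ 1.14297357e+00,  3.20211942e-01,  1.56556728e+00, -6.17818054e-06,
        1.25740649e+00, -1.99929712e-02]), 'qvel': array([ 0.00024691, -0.00155104, -0.00202604, -0.00055111,  0.0003179 ,
        0.00186044]), 'joint_torque': array([-6.77360040e-04, -4.16410303e+01, -2.34702963e+01, -1.05564852e-04,
        4.89948652e-03, -3.75070982e-06]), 'eef_pos': array([0.22785382, 0.52740531, 0.2026716 ]), 'eef_rot': array([-1.37584719, -0.90276476,  0.90497865]), 'force': array([0.89524425, 0.28714009, 0.60004195]), 'moment': array([ 0.09765074, -0.00679214, -0.0525995 ]), 'width': 0.08528183438194042}
```

View pics/scene1.png

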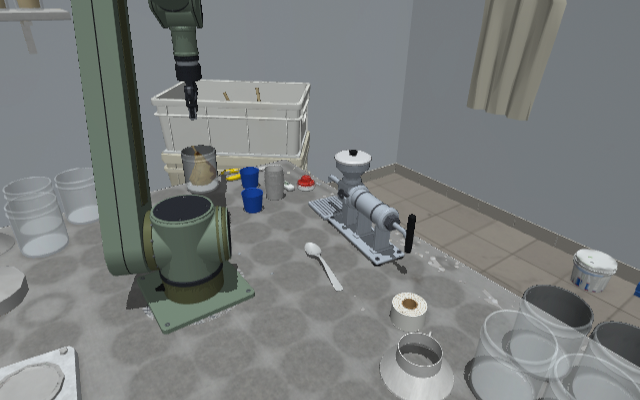

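View pics/top1.png

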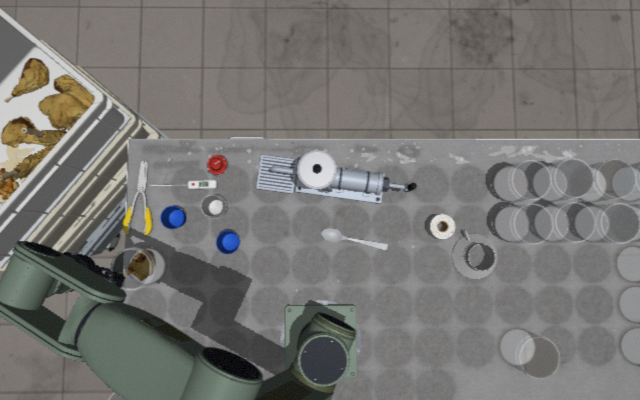

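The scene view shows the steel pile at (275,180), the filler with tray at (325,207) and black T handle at (410,232). In the top view the pile is at (214,206), the tray at (275,173) and the handle at (410,187). The two blue cups are decoys.

```bash
python3 - <<'E'
from h import *
S={n:dict(np.load('/tmp/%s1.npz'%n)) for n in('scene','top')}
for n,s in S.items():
    w=cloud(s); s['w']=w
t=S['top']; w=t['w']
def at(u,v): return w[v,u].round(4)
print('cup',at(214,206),'bench',at(240,215),'hop',at(316,170),'barrel',at(360,180),'handle',at(410,187),'tray',at(265,185))
# pile: pixels in region above z .06
def reg(s,u0,u1,v0,v1,z0,z1,txt):
    m=np.zeros((400,640),bool); m[v0:v1,u0:u1]=1
    with np.errstate(invalid='ignore'): m&=(s['w'][...,2]>z0)&(s['w'][...,2]<z1)
    p=s['w'][m]; print(txt,len(p),'mean',p.mean(0).round(4),'min',p.min(0).round(4),'max',p.max(0).round(4)); return p,m
for z0 in(.05,.085,.095): reg(t,195,235,188,225,z0,.13,'pile')
for z0 in(.05,.085,.095): reg(S['scene'],255,292,155,205,z0,.13,'pileS')
# filler: handle
for n,b in(('top',(398,420,175,198)),('scene',(398,420,205,260))):
    s=S[n]; p,m=reg(s,*b,.12,.2,'handle '+n)
    hsv=cv2.cvtColor(s['frame'],cv2.COLOR_RGB2HSV)[...,2]<60; print(p[hsv[m]].mean(0), p[hsv[m]].max(0))
p,m=reg(t,250,300,150,198,.008,.022,'tray')
print(cv2.minAreaRect((p[:,:2]*1000).astype(np.float32)))
p,m=reg(t,335,385,160,205,.125,.15,'barrel top'); 
vx,vy,x0,y0=cv2.fitLine(p[:,:2].astype(np.float32),cv2.DIST_HUBER,0,.001,.001).ravel(); print('axis',vx,vy,x0,y0)
p,m=reg(t,296,337,148,192,.2,.25,'hopper'); print(cv2.minEnclosingCircle((p[:,:2]*1000).astype(np.float32)))
for n,u0,u1,v0,v1 in(('top',195,240,185,228),('top',245,425,145,210),('scene',245,320,140,220)):
    c=S[n]['frame'][v0:v1,u0:u1,::-1]; k=min(800//c.shape[1],600//c.shape[0]); cv2.imwrite(f'/tmp/c{n}{u0}.png',cv2.resize(c,None,fx=k,fy=k,interpolation=cv2.INTER_CUBIC))
a=[cv2.imread(f'/tmp/c{x}.png') for x in('top245','scene245')]
a=[cv2.resize(i,(700,int(i.shape[0]*700/i.shape[1]))) for i in a]; im=np.vstack([a[0],cv2.resize(a[1],(320,340))[:, :].repeat(1,0) if 0 else cv2.copyMakeBorder(cv2.resize(a[1],(310,330)),0,0,0,390,cv2.BORDER_CONSTANT)])
b=cv2.resize(cv2.imread('/tmp/ctop195.png'),(330,316)); im[-316:,330:660]=b; print(im.shape); cv2.imwrite('pics/crop1.png',im[:600])
E
```

```text
cup [0.3858 0.3063 0.0311] bench [ 0.3611  0.2357 -0.0005] hop [0.4624 0.0163 0.2327] barrel [ 0.4483 -0.1037  0.1386] handle [ 0.4274 -0.2339  0.1565] tray [0.4484 0.1614 0.0137]
pile 263 mean [0.383  0.3017 0.0814] min [0.3501 0.266  0.0501] max [0.4151 0.328  0.1084]
pile 122 mean [0.3828 0.3033 0.097 ] min [0.3518 0.2668 0.0853] max [0.4151 0.328  0.1084]
pile 69 mean [0.3841 0.3058 0.1025] min [0.3539 0.2679 0.0951] max [0.4116 0.328  0.1084]
pileS 484 mean [0.3709 0.289  0.0782] min [0.2778 0.2253 0.05  ] max [0.4159 0.4307 0.1056]
pileS 215 mean [0.3823 0.2959 0.0949] min [0.3493 0.2633 0.085 ] max [0.4159 0.3292 0.1056]
pileS 104 mean [0.3843 0.2995 0.1002] min [0.3539 0.2658 0.095 ] max [0.4137 0.3292 0.1056]
handle top 74 mean [ 0.4296 -0.2357  0.1498] min [ 0.4219 -0.2478  0.1201] max [ 0.4389 -0.2092  0.174 ]
[ 0.42932182 -0.237434    0.15613957] [ 0.43893749 -0.23215888  0.17399555]
handle scene 172 mean [ 0.4286 -0.2438  0.1452] min [ 0.4222 -0.2528  0.12  ] max [ 0.4699 -0.1683  0.1697]
[ 0.42756467 -0.24600553  0.14623019] [ 0.45042024 -0.18738567  0.16965021]
tray 1215 mean [0.4791 0.1258 0.0148] min [0.422  0.0615 0.0081] max [0.5402 0.2066 0.0219]
((482.1598205566406, 133.12033081054688), (117.6260757446289, 144.92494201660156), 1.3419135808944702)
barrel top 902 mean [ 0.4485 -0.1035  0.1363] min [ 0.4116 -0.1704  0.125 ] max [ 0.4827 -0.0364  0.1479]
axis 0.14933752 0.9887863 0.44849956 -0.10350411
hopper 1218 mean [0.4657 0.0135 0.2225] min [ 0.4187 -0.0344  0.2125] max [0.5156 0.0613 0.2399]
((466.6470031738281, 13.402886390686035), 49.671424865722656)
(582, 700, 3)
```

View pics/crop1.png

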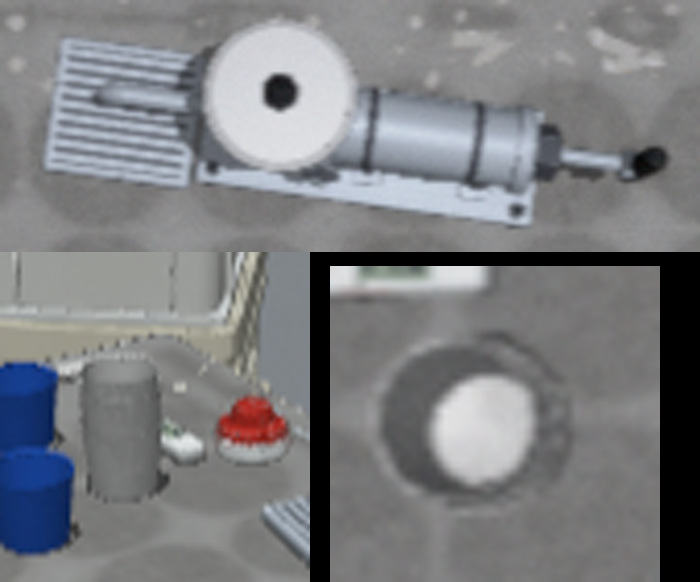

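```bash
python3 - <<'E'
from h import *
S={n:dict(np.load('/tmp/%s1.npz'%n)) for n in('scene','top')}
P=[]
for n,b in(('top',(195,235,188,225)),('scene',(255,292,155,205))):
    s=S[n]; w=cloud(s)[b[2]:b[3],b[0]:b[1]].reshape(-1,3); p=w[(w[:,2]>.093)&(w[:,2]<.112)&(w[:,1]>.25)&(w[:,1]<.34)]
    c,r=cv2.minEnclosingCircle((p[:,:2]*1000).astype(np.float32)); print(n,len(p),np.round(c,1),r,p[:,2].max())
    # lsq circle on points above .098 
    q=p[p[:,2]>.099]; A=np.c_[2*q[:,:2],np.ones(len(q))]; x=np.linalg.lstsq(A,(q[:,:2]**2).sum(1),rcond=None)[0]; print(' lsq',x[:2],np.sqrt(x[2]+x[:2]@x[:2]))
s=S['top']
hsv=cv2.cvtColor(s['frame'],cv2.COLOR_RGB2HSV)
m=((hsv[...,0]<8)|(hsv[...,0]>172))&(hsv[...,1]>150); m[:,:190]=0; m[:,240:]=0; v,u=np.nonzero(m); print('timer',u.mean(),v.mean(),ray(s,u.mean(),v.mean(),.04),cloud(s)[165,217])
w=cloud(s); d=np.array([.148,.989]); o=np.array([.4562,-.0558]); ex=np.array([d[1],-d[0]])
q=w[150:200,250:310].reshape(-1,3); q=q[(q[:,2]>.095)&(q[:,2]<.13)]; l=np.c_[(q[:,:2]-o)@ex,(q[:,:2]-o)@d,q[:,2]]
l=l[(l[:,1]>.13)&(abs(l[:,0])<.03)]; print('spout local',len(l),l.mean(0),l.min(0),l.max(0))
for z,nm in((.014,'tray'),):
    pass
hc=ray(s,*[316.5,169.5],.236); print('hopper knob',hc)
st=bot.state(); M=R.from_rotvec(st['eef_rot']).as_matrix(); print(M.round(3))
print('spout', o+d*.19,'handle',o-d*.188, 'ex',ex)
E
```

```text
top 79 [383.2 296.1] 31.929895401000977 0.10844894276796069
 lsq [0.38245556 0.29726261] 0.028897685232169203
scene 120 [384.3 296.5] 32.83671188354492 0.1056145445174001
 lsq [0.38322598 0.29622541] 0.02939141197562651
timer 216.69135802469137 164.5185185185185 [0.50518943 0.29870733 0.04      ] [0.50352713 0.29746925 0.04173863]
spout local 128 [-0.00142209  0.16199131  0.11869417] [-0.00818558  0.13020874  0.10954341] [0.00702308 0.19532817 0.12605322]
hopper knob [0.4631994  0.01515093 0.236     ]
[[ 0.397 -0.001 -0.918]
 [ 0.918 -0.001  0.397]
 [-0.002 -1.     0.   ]]
spout [0.48432 0.13211] handle [ 0.428376 -0.241732] ex [ 0.989 -0.148]
```

```bash
python3 -m crank '{"delta_pos":[[-0.374,0,-0.584],[-0.374,0,-0.584],[-0.374,0,-0.584],[-0.374,0,-0.584],[-0.374,0,-0.584],[-0.374,0,-0.584],[-0.374,0,-0.584],[-0.374,0,-0.584],[-0.374,0,-0.584],[-0.374,0,-0.584],[0,0,0],[0,0,0],[0,0,0],[0,0,0],[0,0,0],[0,0,0],[0,0,0],[0,0,0]],"roll":[0,0,0,0,0,0,0,0,0,0,0.187,0.187,0.187,0.187,0.187,0.187,0.187,0],"fingers":[-1,-1,-1,-1,-1,-1,-1,-1,-1,-1,-1,-1,-1,-1,-1,-1,-1,-1]}' 25
cat > g.py <<'E'
# goto helper: prints tool-axis units to target x y z
import sys; from h import *
st=bot.state(); M=R.from_rotvec(st['eef_rot']).as_matrix()
print('t',st['time'],'pos',st['eef_pos'].round(4),'yaw',np.degrees(np.arctan2(M[1,0],M[0,0])).round(2),'tilt',M[:,1].round(3),'w',st['width'],'F',st['force'].round(1),'q',st['qpos'].round(2))
if len(sys.argv)>3: print('units',((np.array(list(map(float,sys.argv[1:4])))-st['eef_pos'])@M/.04).round(3))
E
python3 g.py .383 .2967 .125
```

```text
time: 2.35
eef_pos: [0.3829, 0.2977, 0.2031]
eef_rot: [-1.568, 0.113, -0.112]
force: [0.2, 0.1, 0.4]
width: 0.0858
t 2.35 pos [0.3829 0.2977 0.2031] yaw -8.24 tilt [-0.001 -0.    -1.   ] w 0.08579492098323531 F [0.2 0.1 0.4] q [0.64 0.18 1.76 0.   1.2  0.78]
units [ 0.007  1.952 -0.024]
```

```bash
python3 -m crank '{"delta_pos":[[0.007,0.6,-0.024],[0,0.6,0],[0,0.6,0],[0,0.5,0],[0,0.3,0],[0,0.12,0],[0,0,0]],"roll":[0,0,0,0,0,0,0],"fingers":[-1,-1,-1,-1,-1,-1,-1]}' 25
python3 g.py .383 .2967 .088
python3 - <<'E'
from h import *
a=snap('scene')['frame'][120:220,230:330,::-1]; b=snap('top')['frame'][150:250,160:260,::-1]
cv2.imwrite('pics/grasp1.png',np.hstack([cv2.resize(i,(400,400),interpolation=cv2.INTER_CUBIC) for i in(a,b)]))
E
```

```text
time: 3.22
eef_pos: [0.3835, 0.297, 0.0948]
eef_rot: [-1.568, 0.114, -0.114]
force: [0.6, 0.7, 0.3]
width: 0.0857
t 3.225 pos [0.3835 0.297  0.0948] yaw -8.33 tilt [ 0.  0. -1.] w 0.08566416660224688 F [0.6 0.7 0.3] q [0.64 0.28 1.93 0.   0.93 0.78]
units [-0.01   0.169 -0.01 ]
```

View pics/grasp1.png

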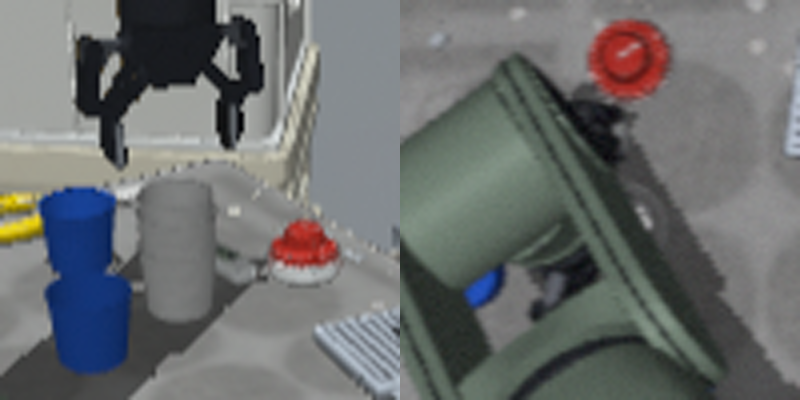

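```bash
python3 - <<'E'
from h import *
s=dict(np.load('/tmp/scene1.npz'))
ex=np.array([.989,-.148,0]); c=np.array([.3835,.297,0])
for z in(.095,.108,.12): print(z,[proj(s,c+k*ex*.045+[0,0,z]).round(1) for k in(-1,1)], proj(s,c+[0,0,z]).round(1))
print('rim ctr',proj(s,[.383,.2967,.105]))
E
python3 g.py
```

```text
0.095 [array([260. , 173.2]), array([286.3, 168.4])] [273.3 170.8]
0.108 [array([259.8, 169.4]), array([286.2, 164.7])] [273.2 167.1]
0.12 [array([259.6, 165.9]), array([286.1, 161.3])] [273.  163.6]
rim ctr [273.12635818 167.9835817 ]
t 3.325 pos [0.3837 0.2972 0.0953] yaw -8.34 tilt [ 0.001  0.001 -1.   ] w 0.08509086754070483 F [1.8 0.  0.2] q [0.64 0.28 1.92 0.   0.93 0.78]
```

```bash
python3 - <<'E'
from h import *
s=snap('scene'); w=cloud(s)
for u,v in((259,160),(259,158),(258,155),(287,155),(287,153),(273,140)): print(u,v,w[v,u].round(4),s['frame'][v,u])
d=np.linalg.norm(w[...,:2]-[.3837,.297],axis=-1); m=(d<.065)&(w[...,2]>.1)&(s['frame'].max(-1)<70); p=w[m]; i=np.argsort(p[:,2])[:12]; print(p[i].round(3))
E
```

```text
259 160 [0.3314 0.2904 0.1459] [79 82 87]
259 158 [0.3323 0.2914 0.1519] [84 88 95]
258 155 [0.3315 0.2953 0.1606] [24 26 31]
287 155 [0.4222 0.2744 0.148 ] [40 42 44]
287 153 [0.424  0.2771 0.1534] [40 42 44]
273 140 [0.3789 0.283  0.2033] [25 28 32]
[[0.426 0.288 0.139]
 [0.427 0.294 0.141]
 [0.426 0.281 0.142]
 [0.425 0.286 0.144]
 [0.331 0.295 0.144]
 [0.426 0.293 0.145]
 [0.337 0.288 0.145]
 [0.339 0.292 0.147]
 [0.426 0.286 0.147]
 [0.433 0.28  0.147]
 [0.331 0.296 0.147]
 [0.328 0.297 0.148]]
```

```bash
python3 - <<'E'
from h import *
s=dict(np.load('/tmp/scene1.npz')); w=cloud(s)
m=(np.linalg.norm(w[...,:2]-[.228,.5274],axis=-1)<.07)&(w[...,2]>.1); p=w[m]; print(p[np.argsort(p[:,2])[:8]].round(3))
s=snap('top'); w=cloud(s)
m=(np.linalg.norm(w[...,:2]-[.3837,.297],axis=-1)<.07)&(w[...,2]>.1)&(s['frame'].max(-1)<80); p=w[m]; print(len(p),p[np.argsort(p[:,2])[:8]].round(3))
E
```

```text
[[0.243 0.541 0.1  ]
 [0.249 0.547 0.101]
 [0.254 0.541 0.102]
 [0.251 0.543 0.102]
 [0.246 0.546 0.102]
 [0.217 0.553 0.102]
 [0.163 0.509 0.104]
 [0.212 0.55  0.104]]
916 [[0.395 0.27  0.106]
 [0.426 0.279 0.147]
 [0.424 0.279 0.149]
 [0.431 0.281 0.15 ]
 [0.428 0.278 0.156]
 [0.423 0.279 0.16 ]
 [0.425 0.278 0.165]
 [0.427 0.278 0.165]]
```

The picture shows the fingers well centred on the pile. Their tips are about 30 mm higher (z≈0.138) than the reported TCP implies, and both cameras agree. I'll trust the cameras and go down in steps.

```bash
python3 -m crank '{"delta_pos":[[-0.01,0.25,0],[0,0.25,0],[0,0,0],[0,0,0]],"roll":[0,0,0,0],"fingers":[-1,-1,-1,-1]}' 25
cat > tip.py <<'E'
from h import *
st=bot.state(); c=st['eef_pos']; s=snap('scene'); w=cloud(s)
M=R.from_rotvec(st['eef_rot']).as_matrix(); l=(w-c)@M
for k in(-1,1):
    m=(abs(l[...,2])<.02)&(k*l[...,0]>.015)&(k*l[...,0]<.06)&(l[...,1]<.0)&(l[...,1]>-.09)&(s['frame'].max(-1)<100)
    p=w[m]; q=l[m]; i=np.argsort(p[:,2])[:6]; print(k,'low z',p[i,2].round(3),'local x',q[i,0].round(3),'local z',q[i,2].round(3))
E
python3 g.py .383 .2967 .06; python3 tip.py
```

```text
time: 3.92
eef_pos: [0.383, 0.297, 0.0745]
eef_rot: [-1.568, 0.115, -0.115]
force: [0.4, -0.5, 0.0]
width: 0.0853
t 3.925 pos [0.383  0.297  0.0745] yaw -8.37 tilt [-0. -0. -1.] w 0.08534558543183621 F [ 0.4 -0.5  0. ] q [0.64 0.31 1.95 0.   0.88 0.78]
units [ 0.002  0.362 -0.007]
-1 low z [0.087 0.088 0.09  0.091 0.099 0.102] local x [-0.027 -0.024 -0.028 -0.027 -0.021 -0.021] local z [0.004 0.02  0.008 0.003 0.017 0.017]
1 low z [0.083 0.083 0.086 0.091 0.093 0.097] local x [0.032 0.026 0.023 0.031 0.023 0.029] local z [-0.004 -0.019 -0.016 -0.006 -0.017 -0.003]
```

```bash
sed -i 's/>.015)/>.036)/' tip.py; python3 tip.py; python3 - <<'E'
from h import *
cv2.imwrite('pics/g2.png',cv2.resize(snap('scene')['frame'][130:210,230:320,::-1],(675,600),interpolation=cv2.INTER_CUBIC))
E
```

```text
-1 low z [0.123 0.123 0.125 0.125 0.126 0.128] local x [-0.049 -0.052 -0.045 -0.042 -0.056 -0.052] local z [-0.006 -0.006 -0.014 -0.007 -0.001 -0.009]
1 low z [0.117 0.117 0.12  0.121 0.122 0.123] local x [0.042 0.045 0.043 0.042 0.044 0.043] local z [-0.006 -0.008 -0.005  0.001 -0.003 -0.013]
```

View pics/g2.png

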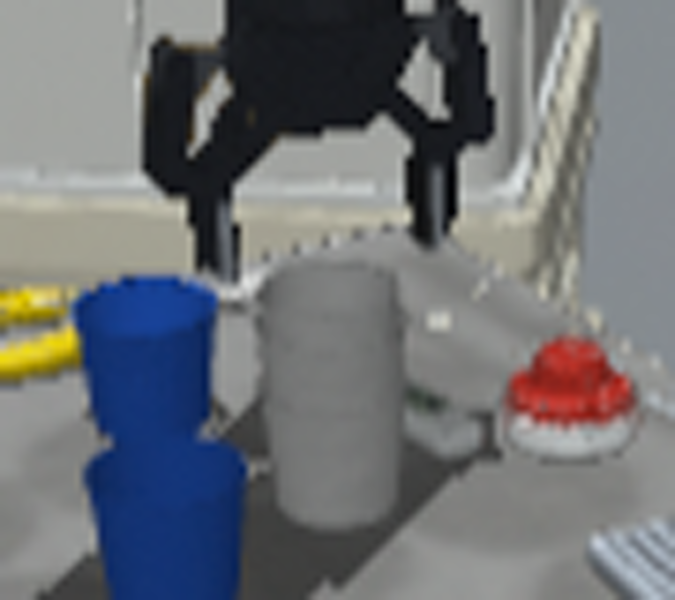

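The tips are now level with or just above the top cup's rim, and both are centred. I'll lower 15 mm and close gently.

```bash
python3 -m crank '{"delta_pos":[[0,0.2,0],[0,0.175,0],[0,0,0],[0,0,0]],"roll":[0,0,0,0],"fingers":[-1,-1,-1,-1]}' 25
python3 tip.py
python3 -m crank '{"delta_pos":[[0,0,0],[0,0,0],[0,0,0],[0,0,0],[0,0,0],[0,0,0]],"roll":[0,0,0,0,0,0],"fingers":[-0.8,-0.6,-0.5,-0.5,-0.5,-0.5]}' 25
python3 tip.py
```

```text
time: 4.58
eef_pos: [0.3829, 0.297, 0.0595]
eef_rot: [-1.568, 0.115, -0.115]
force: [-0.3, 0.6, 0.2]
width: 0.0855
-1 low z [0.104 0.107 0.107 0.108 0.11  0.11 ] local x [-0.048 -0.044 -0.053 -0.043 -0.05  -0.053] local z [-0.003 -0.011 -0.007 -0.007 -0.007 -0.007]
1 low z [0.103 0.103 0.105 0.106 0.108 0.109] local x [0.042 0.042 0.043 0.043 0.041 0.043] local z [-0.005  0.003 -0.012  0.004 -0.01  -0.012]
time: 5.38
eef_pos: [0.3829, 0.297, 0.0596]
eef_rot: [-1.568, 0.115, -0.115]
force: [-0.5, -0.0, -0.2]
width: 0.064
-1 low z [0.101 0.103 0.105 0.105 0.106 0.106] local x [-0.04  -0.044 -0.046 -0.046 -0.041 -0.044] local z [-0.006 -0.01  -0.005  0.004 -0.01  -0.009]
1 low z [0.104 0.104 0.107 0.108 0.11  0.111] local x [0.041 0.044 0.042 0.044 0.042 0.044] local z [-0.008 -0.01  -0.007 -0.01  -0.007 -0.01 ]
```

```bash
python3 - <<'E'
from h import *
s=snap('scene');cv2.imwrite('pics/g3.png',cv2.resize(s['frame'][135:195,245:305,::-1],(600,600),interpolation=cv2.INTER_CUBIC))
E
```

```text
(no output)
```

View pics/g3.png

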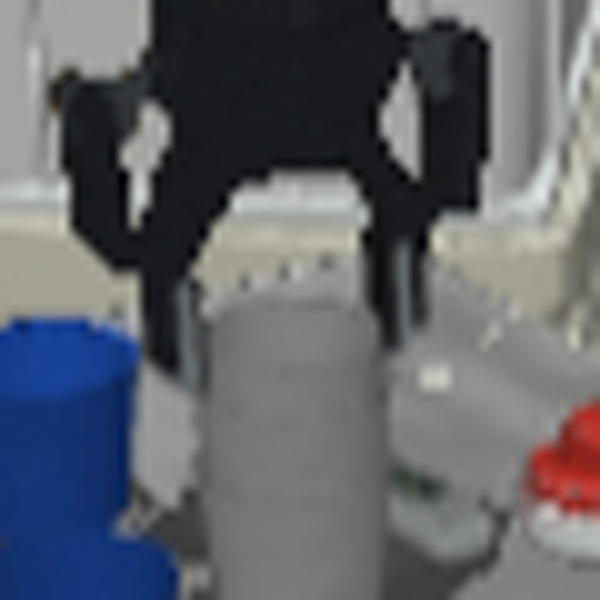

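The tips are at (264,174) and (285,170), about z≈0.095, beside the top cup's exposed band and above the middle rim. Now I'll close.

```bash
python3 -m crank '{"delta_pos":[[0,0,0],[0,0,0],[0,0,0],[0,0,0],[0,0,0],[0,0,0]],"roll":[0,0,0,0,0,0],"fingers":[-0.3,0,0.5,1,1,1]}' 30
python3 -m crank '{"delta_pos":[[0,-0.1,0],[0,-0.2,0],[0,-0.3,0],[0,-0.4,0],[0,-0.5,0],[0,-0.5,0],[0,-0.5,0],[0,0,0],[0,0,0]],"roll":[0,0,0,0,0,0,0,0,0],"fingers":[1,1,1,1,1,1,1,1,1]}' 30
python3 g.py .496 .2085 .135
python3 - <<'E'
from h import *
s=snap('scene');cv2.imwrite('pics/g4.png',cv2.resize(s['frame'][95:215,220:340,::-1],(600,600),interpolation=cv2.INTER_CUBIC))
E
```

```text
time: 6.22
eef_pos: [0.383, 0.297, 0.0597]
eef_rot: [-1.567, 0.114, -0.115]
force: [0.7, -0.0, 0.5]
width: 0.0577
time: 7.35
eef_pos: [0.3824, 0.2966, 0.1593]
eef_rot: [-1.568, 0.115, -0.114]
force: [-0.2, 0.5, -0.7]
width: 0.0579
t 7.35 pos [0.3824 0.2966 0.1593] yaw -8.36 tilt [-0.001 -0.    -1.   ] w 0.05794521461548821 F [-0.2  0.5 -0.7] q [0.64 0.21 1.83 0.   1.1  0.78]
units [ 3.131  0.605 -1.766]
```

View pics/g4.png

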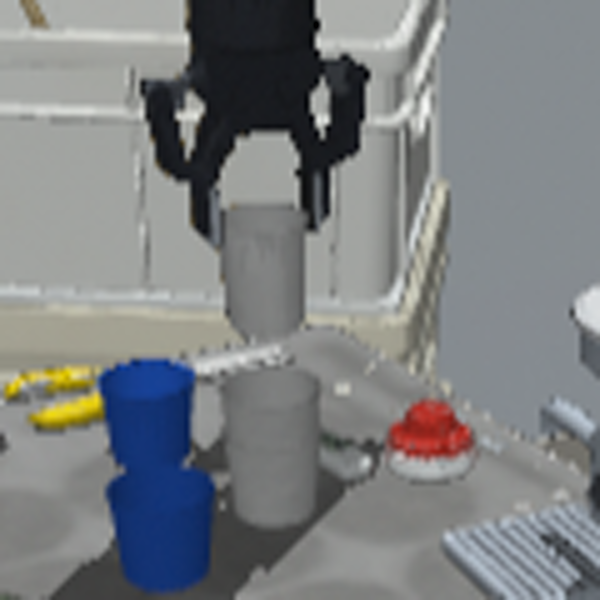

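The cup came up cleanly and upright, at crop (265,265), and the two lower cups stayed where they were at (270,445). Next it goes to the entry point beyond the spout.

```bash
python3 g.py .4926 .1966 .1593
```

```text
t 7.4 pos [0.3823 0.2965 0.1589] yaw -8.37 tilt [-0.001 -0.001 -1.   ] w 0.05768702117120599 F [-0.1  0.7 -1.1] q [0.64 0.21 1.83 0.   1.1  0.78]
units [ 3.092 -0.011 -2.071]
```

```bash
python3 -m crank '{"delta_pos":[[0.309,0,-0.207],[0.309,0,-0.207],[0.309,0,-0.207],[0.309,0,-0.207],[0.309,0,-0.207],[0.309,0,-0.207],[0.309,0,-0.207],[0.309,0,-0.207],[0.309,0,-0.207],[0.309,0,-0.207],[0,0.5,0],[0,0.5,0],[0,0.5,0],[0,0.5,0],[0,0.4,0],[0,0,0],[0,0,0]],"roll":[0,0,0,0,0,0,0,0,0,0,0,0,0,0,0,0,0],"fingers":[1,1,1,1,1,1,1,1,1,1,1,1,1,1,1,1,1]}' 30
python3 g.py .4926 .1966 .0437
python3 - <<'E'
from h import *
s=snap('scene');cv2.imwrite('pics/g5.png',cv2.resize(s['frame'][120:240,270:390,::-1],(600,600),interpolation=cv2.INTER_CUBIC))
np.savez('/tmp/s5.npz',**s)
w=cloud(s); c=np.array([.4926,.1966])
d=np.linalg.norm(w[...,:2]-c,axis=-1)
m=(d<.036)&(w[...,2]>.03)&(w[...,2]<.13); p=w[m]; sat=np.ptp(s['frame'][m].astype(int),axis=1)
print(len(p),p[:,2].min(),p[:,2].max())
for z in(.04,.055,.07,.085,.1):
    q=p[abs(p[:,2]-z)<.005]; print(z,len(q),q[:,:2].mean(0).round(4) if len(q) else '',[q[:,:2].min(0).round(3),q[:,:2].max(0).round(3)] if len(q) else '')
E
```

```text
time: 9.52
eef_pos: [0.4939, 0.1971, 0.0642]
eef_rot: [-1.567, 0.114, -0.116]
force: [0.1, -0.7, -1.3]
width: 0.0581
t 9.525 pos [0.4939 0.1971 0.0642] yaw -8.37 tilt [ 0.001  0.    -1.   ] w 0.058059053167373954 F [ 0.1 -0.7 -1.3] q [0.36 0.38 1.86 0.   0.9  0.5 ]
units [-0.03   0.513 -0.018]
456 0.03651353457926203 0.12932218541046742
0.04 27 [0.484  0.1818] [array([0.468, 0.173]), array([0.515, 0.201])]
0.055 45 [0.4833 0.1805] [array([0.466, 0.168]), array([0.512, 0.207])]
0.07 40 [0.4815 0.1799] [array([0.466, 0.169]), array([0.509, 0.207])]
0.085 66 [0.4866 0.1904] [array([0.466, 0.165]), array([0.516, 0.228])]
0.1 92 [0.4955 0.1942] [array([0.458, 0.167]), array([0.526, 0.228])]
```

View pics/g5.png

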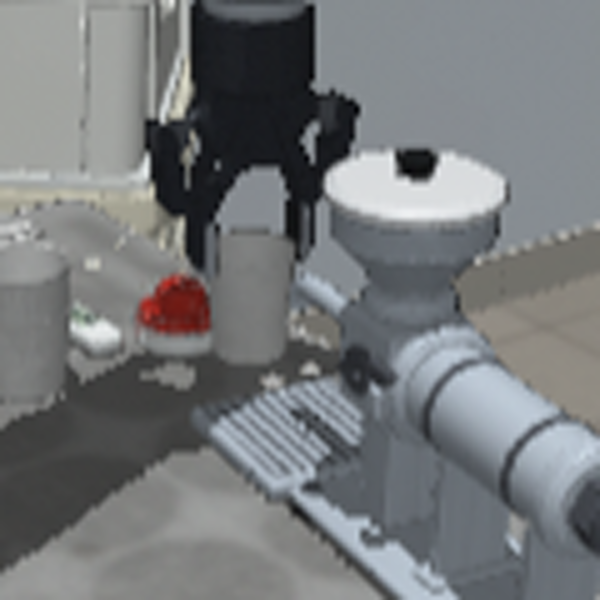

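```bash
python3 - <<'E'
from h import *
from scipy.optimize import least_squares
s=dict(np.load('/tmp/s5.npz')); w=cloud(s)
c=np.array([.4939,.1971]); l=np.linalg.norm(w[...,:2]-c,axis=-1)
m=(l<.036)&(w[...,2]>.042)&(w[...,2]<.095)&(np.ptp(s['frame'].astype(int),axis=2)<25)&(s['frame'].max(-1)>90); p=w[m]
z0=.0375
f=lambda x:np.hypot(p[:,0]-x[0],p[:,1]-x[1])-(.023+.007*(p[:,2]-z0)/.072)
r=least_squares(f,c,loss='soft_l1',f_scale=.001); print(len(p),r.x,np.median(abs(r.fun)))
# same for original pile top/mid band
s=dict(np.load('/tmp/scene1.npz')); w=cloud(s)
for lo,hi,R0,R1,zb,h in((.093,.104,.023,.030,.033,.072),(.07,.088,.028,.033,.031,.06)):
    m=(np.linalg.norm(w[...,:2]-[.383,.2967],axis=-1)<.038)&(w[...,2]>lo)&(w[...,2]<hi)&(w[...,1]+w[...,0]<.68); p=w[m]
    f=lambda x:np.hypot(p[:,0]-x[0],p[:,1]-x[1])-(R0+(R1-R0)*(p[:,2]-zb)/h)
    r=least_squares(f,[.383,.2967],loss='soft_l1',f_scale=.001); print(len(p),r.x,np.median(abs(r.fun)))
E
```

```text
264 [0.49380072 0.19707415] 0.0011385145611963656
49 [0.38462351 0.29718256] 0.0014026592498059126
97 [0.38478183 0.29804075] 0.0012819529842363932
```

```bash
python3 -m crank '{"delta_pos":[[-0.03,0.2,0],[0,0.2,0],[0,0.11,0],[0,0,0],[0,0,-0.2],[0,0,-0.2],[0,0,-0.2],[0,0,-0.2],[0,0,0]],"roll":[0,0,0,0,0,0,0,0,0],"fingers":[1,1,1,1,1,1,1,1,1]}' 30
python3 g.py .483 .1323 .0437
```

```text
time: 10.7
eef_pos: [0.4872, 0.1649, 0.0433]
eef_rot: [-1.568, 0.115, -0.115]
force: [-0.9, 0.4, -1.0]
width: 0.0575
t 10.7 pos [0.4872 0.1649 0.0433] yaw -8.42 tilt [-0.  0. -1.] w 0.05746852099388609 F [-0.9  0.4 -1. ] q [0.3  0.39 1.92 0.   0.83 0.45]
units [ 0.016 -0.01  -0.821]
```

```bash
python3 -m crank '{"delta_pos":[[0,0,-0.2],[0,0,-0.2],[0,0,-0.2],[0.016,0,-0.2],[0,0,0],[0,0,0]],"roll":[0,0,0,0,0,0],"fingers":[1,1,1,1,1,1]}' 30
python3 g.py .483 .1323 .0407
python3 - <<'E'
from h import *
a=snap('scene')['frame'][130:230,290:390,::-1]; b=snap('top')['frame'][130:230,230:330,::-1]
cv2.imwrite('pics/g6.png',np.hstack([cv2.resize(i,(400,400),interpolation=cv2.INTER_CUBIC) for i in(a,b)]))
E
```

```text
time: 11.45
eef_pos: [0.4834, 0.1339, 0.0433]
eef_rot: [-1.567, 0.115, -0.115]
force: [-0.4, -0.1, -0.1]
width: 0.058
t 11.45 pos [0.4834 0.1339 0.0433] yaw -8.38 tilt [ 0.  0. -1.] w 0.05797668380238942 F [-0.4 -0.1 -0.1] q [0.25 0.37 1.95 0.   0.82 0.39]
units [-0.005  0.065 -0.041]
```

View pics/g6.png

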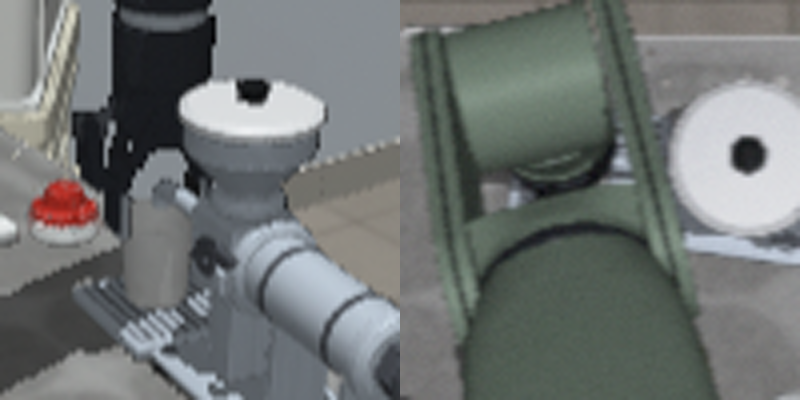

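The cup stands over the tray with the spout end above its mouth (left crop (165,190), cup axis about (158,250)). I'll set it down and check the force.

```bash
python3 -m crank '{"delta_pos":[[0,0,-0.04],[0,0.03,0],[0,0.035,0],[0,0,0],[0,0,0]],"roll":[0,0,0,0,0],"fingers":[1,1,1,1,1]}' 30; python3 g.py
```

```text
time: 12.18
eef_pos: [0.4833, 0.1325, 0.042]
eef_rot: [-1.567, 0.114, -0.115]
force: [-2.1, -0.3, 10.0]
width: 0.0577
t 12.175 pos [0.4833 0.1325 0.042 ] yaw -8.37 tilt [ 0.001  0.001 -1.   ] w 0.05770724135766274 F [-2.1 -0.3 10. ] q [0.24 0.37 1.96 0.   0.82 0.39]
```

```bash
python3 -m crank '{"delta_pos":[[0,-0.02,0],[0,0,0],[0,0,0],[0,0,0],[0,0,0],[0,0,0]],"roll":[0,0,0,0,0,0],"fingers":[1,-0.3,-0.6,-0.8,-1,-1]}' 30; python3 g.py
python3 -m crank '{"delta_pos":[[0,-0.2,0],[0,-0.4,0],[0,-0.6,0],[0,-0.7,0],[0,-0.7,0],[0,-0.7,0],[0,-0.7,0],[0,-0.7,0],[0,0,0]],"roll":[0,0,0,0,0,0,0,0,0],"fingers":[-1,-1,-1,-1,-1,-1,-1,-1,-1]}' 30; python3 g.py .4284 -.2417 .22
python3 - <<'E'
from h import *
from scipy.optimize import least_squares
s=snap('scene','x.png');np.savez('/tmp/s7.npz',**s); w=cloud(s); c=np.array([.4833,.1325])
m=(np.linalg.norm(w[...,:2]-c,axis=-1)<.036)&(w[...,2]>.02)&(w[...,2]<.082)&(np.ptp(s['frame'].astype(int),axis=2)<30); p=w[m]
f=lambda x:np.hypot(p[:,0]-x[0],p[:,1]-x[1])-(.023+.007*(p[:,2]-.014)/.072)
r=least_squares(f,c,loss='soft_l1',f_scale=.001); print(len(p),r.x,np.median(abs(r.fun)))
for z in(.025,.045,.065,.08):
  q=p[abs(p[:,2]-z)<.006]; f=lambda x:np.hypot(q[:,0]-x[0],q[:,1]-x[1])-(.023+.007*(q[:,2]-.014)/.072); print(z,least_squares(f,c,loss='soft_l1',f_scale=.001).x.round(4))
a=s['frame'][150:220,300:370,::-1]; b=snap('top')['frame'][140:210,240:310,::-1]
cv2.imwrite('pics/g7.png',np.hstack([cv2.resize(i,(400,400),interpolation=cv2.INTER_CUBIC) for i in(a,b)]))
E
```

```text
time: 12.92
eef_pos: [0.483, 0.1322, 0.0412]
eef_rot: [-1.568, 0.115, -0.114]
force: [0.4, -1.4, -0.3]
width: 0.0853
t 12.925 pos [0.483  0.1322 0.0412] yaw -8.37 tilt [-0.  0. -1.] w 0.08528932141991807 F [ 0.4 -1.4 -0.3] q [0.24 0.37 1.96 0.   0.82 0.39]
time: 14.05
eef_pos: [0.4843, 0.1325, 0.2319]
eef_rot: [-1.566, 0.11, -0.119]
force: [0.8, -0.9, 0.3]
width: 0.0854
t 14.05 pos [0.4843 0.1325 0.2319] yaw -8.36 tilt [ 0.005  0.001 -1.   ] w 0.0853709131037637 F [ 0.8 -0.9  0.3] q [0.24 0.18 1.68 0.   1.27 0.39]
units [-0.023  0.278 -9.461]
375 [0.4840764 0.1322886] 0.0010276356977536837
0.025 [0.4839 0.132 ]
0.045 [0.4837 0.1324]
0.065 [0.4844 0.1323]
0.08 [0.4838 0.1319]
```

View pics/g7.png

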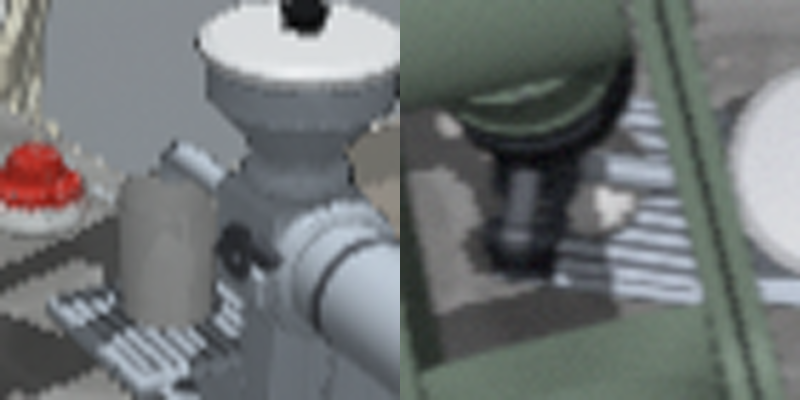

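The cup stands upright and released. The fitted axis is at (0.484,0.132) at all heights, about 1 mm from the mouth estimate. Now I'll carry the tool over the hopper to the handle and turn it a quarter.

```bash
python3 -m crank '{"delta_pos":[[0,-0.5,0],[0,0,0],[-0.023,0,-0.78],[0,0,-0.78],[0,0,-0.78],[0,0,-0.78],[0,0,-0.78],[0,0,-0.78],[0,0,-0.78],[0,0,-0.78],[0,0,-0.78],[0,0,-0.78],[0,0,-0.78],[0,0,-0.78],[0,0,0]],"roll":[0,0,0,0,0,0,0,0,0,0,0,0,0,0,0],"fingers":[-1,-1,-1,-1,-1,-1,-1,-1,-1,-1,-1,-1,-1,-0.5,-0.05]}' 60
python3 -m crank '{"delta_pos":[[0,0,0],[0,0,0],[0,0,0],[0,0,0],[0,0,0],[0,0,0],[0,0,0],[0,0,0],[0,0,0],[0,0,0]],"roll":[0.1745,0.1745,0.1745,0.1745,0.1745,0.1745,0.1745,0.1745,0.1745,0],"fingers":[-0.05,-0.05,-0.05,-0.05,-0.05,-0.05,-0.05,-0.05,-0.05,-0.05]}' 60
python3 g.py .4284 -.2417 .165
python3 - <<'E'
from h import *
s=snap('scene'); np.savez('/tmp/s8.npz',**s); w=cloud(s); d=np.array([.148,.989]); ex=np.array([.989,-.148])
m=(np.linalg.norm(w[...,:2]-[.4284,-.2417],axis=-1)<.02)&(w[...,2]>.122)&(w[...,2]<.175)&(s['frame'].max(-1)<70); p=w[m]
f=lambda x:np.hypot(p[:,0]-x[0],p[:,1]-x[1])-.009
from scipy.optimize import least_squares
r=least_squares(f,[.4284,-.2417],loss='soft_l1',f_scale=.001); print('bar',len(p),r.x,np.median(abs(r.fun)),p[:,2].max())
E
```

```text
time: 16.02
eef_pos: [0.4268, -0.2391, 0.2477]
eef_rot: [-1.566, 0.119, -0.115]
force: [-0.3, 0.6, 0.4]
width: 0.0516
time: 17.27
eef_pos: [0.4274, -0.2369, 0.2485]
eef_rot: [-1.138, 1.315, -1.312]
force: [0.3, -0.4, 0.6]
width: 0.0446
t 17.275 pos [ 0.4274 -0.2369  0.2485] yaw -98.18 tilt [-0.001  0.001 -1.   ] w 0.04458804270455845 F [ 0.3 -0.4  0.6] q [-0.53  0.16  1.67  0.    1.32  1.18]
units [0.118 2.088 0.045]
bar 155 [ 0.4326183  -0.24224681] 0.0007141232353816175 0.1695959208693036
```

```bash
python3 -m crank '{"delta_pos":[[0.112,0.5,0.12],[0,0.5,0],[0,0.5,0],[0,0.5,0],[0,0.4,0],[0,0.4,0],[0,0.4,0],[0,0.4,0],[0,0.2,0],[0,0,0],[0,0,0]],"roll":[0,0,0,0,0,0,0,0,0,0,0],"fingers":[-0.05,-0.05,-0.05,-0.05,-0.05,-0.05,-0.05,-0.05,-0.05,-0.05,-0.05]}' 60
python3 g.py .4315 -.242 .096
python3 - <<'E'
from h import *
a=snap('scene')['frame'][160:280,350:470,::-1]; b=snap('top')['frame'][150:220,360:430,::-1]
cv2.imwrite('pics/g8.png',np.hstack([cv2.resize(i,(400,400),interpolation=cv2.INTER_CUBIC) for i in(a,b)]))
E
```

```text
time: 18.7
eef_pos: [0.4322, -0.2433, 0.0979]
eef_rot: [-1.137, 1.314, -1.316]
force: [-0.1, 0.3, 0.6]
width: 0.0448
t 18.7 pos [ 0.4322 -0.2433  0.0979] yaw -98.31 tilt [ 0.001 -0.    -1.   ] w 0.044762563441704255 F [-0.1  0.3  0.6] q [-0.54  0.29  1.9   0.    0.95  1.18]
units [-0.03   0.047 -0.022]
```

View pics/g8.png

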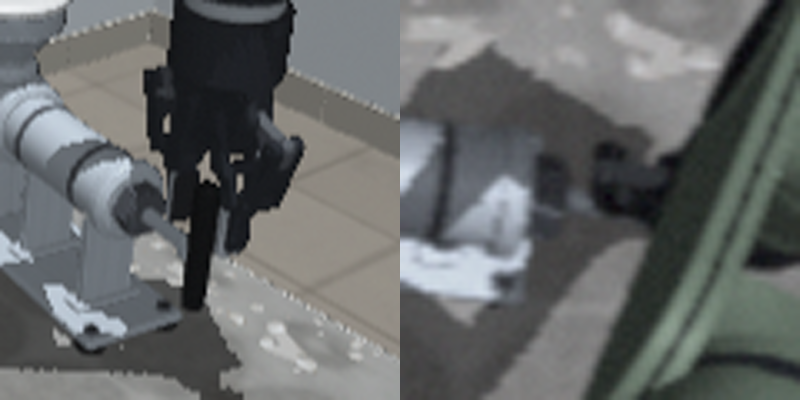

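The bar (left crop (203,240)) sits centred between the two fingertips at (178,215) and (235,250). The tips are above the rod. Now I'll close on it.

```bash
python3 -m crank '{"delta_pos":[[0,0.04,0],[0,0,0],[0,0,0],[0,0,0],[0,0,0],[0,0,0]],"roll":[0,0,0,0,0,0],"fingers":[0.2,0.5,0.8,1,1,1]}' 70; python3 g.py; python3 - <<'E'
from h import *
s=snap('scene'); np.savez('/tmp/s9.npz',**s)
E
```

```text
time: 19.55
eef_pos: [0.432, -0.2417, 0.0961]
eef_rot: [-1.134, 1.317, -1.314]
force: [0.1, 6.2, 2.8]
width: 0.0166
t 19.55 pos [ 0.432  -0.2417  0.0961] yaw -98.4 tilt [ 0.001  0.003 -1.   ] w 0.016591052892894465 F [0.1 6.2 2.8] q [-0.54  0.29  1.9   0.    0.95  1.18]
```

```bash
cat > bar.py <<'E'
from h import *
from scipy.optimize import least_squares
def bar(s,c):
    w=cloud(s); m=(np.linalg.norm(w[...,:2]-c,axis=-1)<.025)&(w[...,2]>.07)&(w[...,2]<.122)&(s['frame'].max(-1)<60); p=w[m]
    r=least_squares(lambda x:np.hypot(p[:,0]-x[0],p[:,1]-x[1])-.009,c,loss='soft_l1',f_scale=.001); return len(p),r.x.round(4),np.median(abs(r.fun)).round(4)
E
python3 - <<'E'
from bar import *
for n in('scene1','s8','s9'): print(n,bar(dict(np.load(f'/tmp/{n}.npz')),[.4315,-.242]))
E
python3 -m crank '{"delta_pos":[[0.1,0,0],[0.2,0,0],[0.2,0,0],[0.2,0,0],[0.2,0,0],[0.2,0,0],[0,0,0],[0,0,0],[0,0,0]],"roll":[0,0,0,0,0,0,0,0,0],"fingers":[1,1,1,1,1,1,1,1,1]}' 80; python3 g.py
python3 - <<'E'
from bar import *
s=snap('scene'); np.savez('/tmp/s10.npz',**s); print(bar(s,[.4255,-.285]))
t=snap('top'); np.savez('/tmp/t10.npz',**t)
a=s['frame'][190:260,370:440,::-1]; b=t['frame'][160:210,370:420,::-1]
cv2.imwrite('pics/g10.png',np.hstack([cv2.resize(i,(400,400),interpolation=cv2.INTER_CUBIC) for i in(a,b)]))
E
```

```text
scene1 (128, array([ 0.4326, -0.2424]), np.float64(0.0008))
s8 (136, array([ 0.4328, -0.2422]), np.float64(0.0007))
s9 (129, array([ 0.4325, -0.2433]), np.float64(0.0007))
time: 20.72
eef_pos: [0.426, -0.2836, 0.0961]
eef_rot: [-1.131, 1.319, -1.313]
force: [3.5, 11.5, 4.5]
width: 0.0164
t 20.725 pos [ 0.426  -0.2836  0.0961] yaw -98.44 tilt [ 0.001  0.006 -1.   ] w 0.016385406786613085 F [ 3.5 11.5  4.5] q [-0.61  0.32  1.86  0.01  0.96  1.1 ]
(143, array([ 0.4267, -0.2854]), np.float64(0.0007))
```

View pics/g10.png

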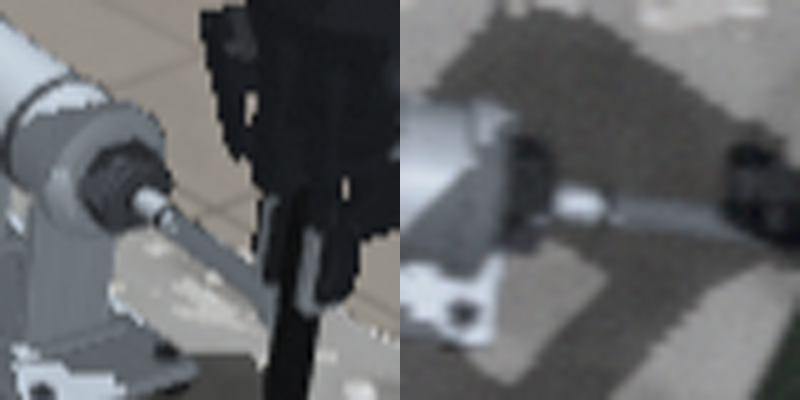

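The second ring is not yet distinguishable. The first ring shows at left crop (162,213) and top crop (612,205), some 16 mm out from the nut. The bar fit says about 43.4 mm drawn. I'll nudge out and check with ring profiles.

```bash
python3 -m crank '{"delta_pos":[[0.04,0,0],[0,0,0],[0,0,0],[0,0,0]],"roll":[0,0,0,0],"fingers":[1,1,1,1]}' 80; cat > ring.py <<'E'
from bar import *
from scipy.ndimage import map_coordinates
print(bot.state()['eef_pos'].round(4),bot.state()['force'].round(1))
B=[]
for i in range(3):
    s=snap('scene'); B.append(bar(s,[.4262,-.287])[1])
b=np.mean(B,0); print('bar',b,'drawn',np.linalg.norm(b-[.4327,-.2423]))
d=np.array([.4327-.4267,.0431]); d/=np.linalg.norm(d); home=np.array([.4327,-.2423])
k=np.arange(-70,15)/1000. # along -y beyond nominal face: distance from face = 0..; face = home+.055*d
face=home+.055*d
for n,off,z in(('top',[-.000,0],.118),('scene',[-.003,0],.1165)):
    s=snap(n); g=cv2.cvtColor(s['frame'],cv2.COLOR_RGB2GRAY).astype(float)
    e=np.arange(-8,40)/1000
    uv=np.array([proj(s,[*(face-d*x+off),z]) for x in e]); pr=map_coordinates(g,[uv[:,1],uv[:,0]],order=1)
    print(n,' '.join(f'{int(x*1000)}:{v:.0f}' for x,v in zip(e,pr)))
E
python3 ring.py
```

```text
time: 21.32
eef_pos: [0.4258, -0.2849, 0.0961]
eef_rot: [-1.131, 1.319, -1.312]
force: [3.5, 11.9, 5.4]
width: 0.0162
[ 0.4258 -0.2849  0.0961] [ 3.5 11.9  5.4]
bar [ 0.42656667 -0.28646667] drawn 0.044590494751933635
top -8:41 -7:42 -6:43 -5:44 -4:49 -3:54 -2:70 -1:93 0:118 1:135 2:152 3:167 4:171 5:174 6:175 7:176 8:176 9:175 10:173 11:172 12:161 13:148 14:135 15:116 16:97 17:85 18:88 19:90 20:91 21:92 22:92 23:93 24:95 25:97 26:96 27:96 28:95 29:95 30:94 31:95 32:95 33:96 34:96 35:95 36:94 37:95 38:96 39:97
scene -8:62 -7:73 -6:84 -5:92 -4:92 -3:92 -2:99 -1:113 0:132 1:149 2:162 3:171 4:176 5:176 6:176 7:176 8:177 9:176 10:177 11:176 12:170 13:149 14:122 15:90 16:75 17:98 18:121 19:144 20:152 21:137 22:125 23:118 24:117 25:115 26:111 27:105 28:104 29:104 30:104 31:104 32:104 33:103 34:104 35:104 36:104 37:103 38:103 39:103
```

```bash
python3 -m crank '{"delta_pos":[[0.015,0,0],[0,0,0],[0,0,0],[0,0,0]],"roll":[0,0,0,0],"fingers":[1,1,1,1]}' 80; python3 ring.py; python3 - <<'E'
from bar import *
B=[bar(dict(np.load(f'/tmp/{n}.npz')),[.4315,-.242])[1] for n in('scene1','s8')]; print(B)
s=snap('scene')
w=cloud(s); from scipy.optimize import least_squares
m=(np.linalg.norm(w[...,:2]-[.484,.1323],axis=-1)<.036)&(w[...,2]>.02)&(w[...,2]<.082)&(np.ptp(s['frame'].astype(int),axis=2)<30); p=w[m]
print('cup',least_squares(lambda x:np.hypot(p[:,0]-x[0],p[:,1]-x[1])-(.023+.007*(p[:,2]-.014)/.072),[.484,.132],loss='soft_l1',f_scale=.001).x)
a=s['frame'][140:260,230:430,::-1]; b=s['frame'][200:240,380:420,::-1]
cv2.imwrite('pics/g11.png',np.hstack([cv2.resize(a,(480,288)),cv2.resize(b,(288,288),interpolation=cv2.INTER_CUBIC)]))
E
```

```text
time: 22.08
eef_pos: [0.4258, -0.2853, 0.0961]
eef_rot: [-1.131, 1.319, -1.312]
force: [3.8, 13.7, 5.3]
width: 0.0162
[ 0.4258 -0.2853  0.0961] [ 3.8 13.7  5.3]
bar [ 0.42643333 -0.28696667] drawn 0.04510412644340006
top -8:46 -7:48 -6:50 -5:53 -4:56 -3:60 -2:73 -1:93 0:114 1:132 2:149 3:166 4:170 5:173 6:175 7:176 8:177 9:176 10:174 11:172 12:164 13:153 14:142 15:122 16:101 17:87 18:86 19:84 20:85 21:90 22:94 23:95 24:96 25:96 26:96 27:96 28:96 29:97 30:97 31:97 32:97 33:97 34:97 35:97 36:97 37:97 38:96 39:96
scene -8:62 -7:73 -6:84 -5:91 -4:90 -3:90 -2:97 -1:111 0:132 1:149 2:162 3:171 4:176 5:177 6:177 7:177 8:177 9:176 10:177 11:176 12:172 13:156 14:136 15:111 16:96 17:108 18:126 19:148 20:160 21:147 22:131 23:120 24:117 25:116 26:111 27:105 28:104 29:104 30:103 31:103 32:103 33:103 34:103 35:103 36:103 37:103 38:103 39:103
[array([ 0.4326, -0.2424]), array([ 0.4328, -0.2422])]
cup [0.48442302 0.1324009 ]
```

```bash
python3 g.py; python3 -c "
from plant import bot; print(bot.hand_in())"
```

```text
t 22.375 pos [ 0.4258 -0.2853  0.0961] yaw -98.44 tilt [ 0.001  0.006 -1.   ] w 0.015944389485905004 F [ 3.8 12.1  5.1] q [-0.62  0.32  1.86  0.01  0.96  1.1 ]
the job is handed in; nothing more can be done
None
```

The top cup is standing upright and released on the drip tray under the spout. The rod was drawn out afterwards and is held at about 45.1 mm, against 45 mm for the second mark. I handed the job in at 22.4 s with the robot still gripping the handle.

**Last checks that agreed:**
- **Cup:** its fitted axis is at (0.484, 0.132), about 1 mm from where I measured the spout mouth, and upright when fitted at four heights.
- **Rod:** the camera fit of the handle bar moved 45.1 mm from home. The pull along the rod read 12 to 14 N, which matches about 13 N at the second mark.

**Disagreements and limits:**
- **Tool height:** the cameras put the fingertips about 31 mm higher than the reported tool height. I trusted the cameras, and both grasps worked.
- **Rod by arm travel:** the arm's own travel since gripping reads about 44 mm. It comes near 45 mm only after adding the 1 mm or so that the bar seems to have shifted as the jaws closed.
- **Rings:** the first ring read about 16 mm out from the nut instead of 18 mm. I put that down to about 1.5 mm of bias in my estimate of the nut's face. The second ring could not be made out at camera resolution.
- **Not viewed:** the last close-up was refused because the 12-picture limit was reached. I did not re-measure the other cups or the things on the bench at the end. The last picture of the two lower cups, just after the lift, showed them in place.

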